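# Build up a craft order on the packing board

### The arm

A 6-joint arm with a two-finger parallel gripper is mounted at the origin on a cart in front of the work surface, level with it; the furniture and walls round the work are solid. World frame = base frame: x ahead of the robot, y to its left, z up, the work surface at z = 0. Lengths are in mm, angles in rad, forces in N, time in s.
With the tool pointing down it reaches from about 275 to 750 mm from the base axis. Payload 10.2 kg.
Tool frame: the origin (TCP) lies between the finger pads; the fingertips stand ctrl.tips_ahead ahead of it and the grasp point (between the pads) lies 8 mm behind it (ctrl.tips_ahead is the distance from the TCP to the fingertips, in mm); z points along the fingers, y is the direction in which the jaws open and shut (so a half turn about z gives the same grasp; the last joint's range is limited). The gripper opens to 85 mm and grips with 20 to 120 N. Pads are 22 mm wide; open, the fingers measure 114 mm over their backs; the gripper's body (76 mm by 85 mm) begins 54 mm behind the grasp point. The pads swing forward as they close: fully open they stand 13 mm farther back than shut.
Start: joints at [-0.223, 0.313, 1.498, -0, 1.331, -0.223], TCP at [525.006, -0.014, 242.294] pointing down, gripper open.
Joint ranges: [-2.94, 2.94], [-0.97, 2.17], [0.19, 2.56], [-1.23, 4.37], [0.02, 3.11], [-2.88, 2.88]. Speed limits (rad/s): [2.39, 2.39, 3.01, 3.14, 3.14, 3.14].

### API

Orientations are given as a unit quaternion [w, x, y, z].
In Python, from rig import ctrl gives the robot as it stands. The module is installed in compiled form; this text tells all that it offers.
- The arm moves only by the tool move_arm, never from a script. Its argument "motion" is a list of rows, each an object with "offset": the shift along the tool's x, y, z in m, a list of three; "angular": the turn, a rotation vector about the tool's x, y, z in degrees, a list of three; "jaw": the finger opening in m, from 0 to 0.0854. In form: [{"offset": [tx, ty, tz], "angular": [ax, ay, az], "jaw": jaw}, ...]. A call has 1 to 5 rows; each row is the pose to reach, as a shift and turn from the pose commanded when the call began, along the tool's axes at that moment; what a row does not reach only later rows make up. A row lasts 1/8 s, in which the tool goes at most 62.5 mm and 10.7 degrees, less where a joint would pass 70% of its speed; a pose out of reach is approached as far as the arm can. A call with a gripper value outside its range is refused whole. The fingers move at their own pace and stop on an object; "squeeze" is the grip in N (left out, the last holds). Time passes only in rows, so rows that repeat a pose let the fingers close. It gives the time, the measured TCP pose, the force and the opening at its end, in the units of the state.
- ctrl.sense(): the state, without advancing time (a new reading comes with each control period).
- ctrl.capture(name): name is "scene" or "side" or "wrist"; returns a dict with "img" (400x640x3 uint8, red, green, blue), "intrinsics" (3x3 intrinsics, pixels), "rvec" (rotation vector, rad) and "tvec" (3), from world to camera coordinates, as OpenCV has them. Camera axes: x right, y down, z forward; pixel columns grow to the right and rows downward; lengths in mm; the calibration is good to about 2 mm. A picture is of the moment at which its call begins. There is no depth.
- ctrl.finish_job(): hands the job in, once; it reports no verdict.
The state is a dict: "time_s": time; "joints": joint angles; "dq": joint speeds; "tau": joint torques, N m; "eef_pos": TCP position; "ee_rot": TCP orientation; "force": force on the tool from outside, world axes, zero at the start; "wrist_torque": the same for the moment, N m; "grip_width": opening from 0.0 (shut) to 1.0 (fully open).
Only numpy, scipy, OpenCV 4.12 (cv2) and the standard library are available. Lean on these libraries where they do the work, as an engineer would, in place of code of your own. Each camera call takes 0.05 s, during which the arm holds its last target. There are 200 camera calls.

### The job

Finish packing the order on the slatted board: lay the two loose cartons side by side, flat, as a second layer crosswise over the two glued-down ones and centred on them, the red-banded carton on the side of the board's red strip and the blue-banded one on the side of its blue strip. On top of that layer lay the wax block flat and centred, its length across the joint between those two cartons. Stand the glue pot upright on the free deck beside the green-banded carton, opposite the middle of that carton's long side.

Things in the scene. Friction and masses are not known exactly. Their poses are not given: they have to be found in the camera images.
- carton_red_mid (a point): Loose cardboard carton with a red paper band round its middle, 32 x 64 x 36 mm (x, y, z; long axis y), about 70 g. Point: its centre, 18 mm above its underside. In the finished layer only its two ends (64 mm apart) stay clear of its neighbour, so it is gripped across the ends to set it there.
- carton_blue_mid (a point): Loose cardboard carton with a blue paper band round its middle; otherwise the same as the red-banded one: 32 x 64 x 36 mm, long axis y, point at its centre.
- wax_mid (a point): Loose block of yellow beeswax, 36 x 55 x 18 mm (x, y, z; long axis y), about 30 g. Point: its centre, 9 mm above its underside.
- glue_mid (a point): Loose white glue pot, round: body 52 mm across and 36 mm high with a narrow 24 mm neck and cap above, 51 mm high in all, about 80 g. Point: on its axis, half-way up (25.5 mm above its underside).
- board: Fixed slatted wooden packing board lying on the table, 124 x 240 x 14 mm (x, y, z). Origin: centre of its underside, on the table; its deck is 14 mm above that. The strips lie along its two long edges (+x and -x); two banded cartons (below) are glued side by side on the middle of the deck and the deck is free beyond them at +y and -y.
- cleat_red: Red painted strip fixed on the deck along one long edge of the board, 14 x 200 x 3 mm, its centre 54 mm from the board's centre line, at +x or -x of the board. Origin: centre of its underside; axes parallel to the board's.
- cleat_blue: Blue painted strip, the same, along the board's other long edge.
- base_green: Carton with a green band, glued down on the deck: one of the two of the bottom layer. 32 x 64 x 36 mm, its long axis (its y) lies along the board's x; centre 19 mm from the board's centre, towards +y or -y of the board (6 mm gap between the two cartons). Origin: centre of its underside, on the deck; its top is 36 mm above that, 50 mm above the table.
- base_black: Carton with a black band, glued down on the deck: the other of the bottom layer, same size, on the other side of the board's centre.
Mind the look-alikes: they are no part of the job. What is meant by the part that bears wax_mid is not black, and is the larger of those in its own colour.

How it is judged (in metres and radians):
At the end, for the whole second after the job is handed in: Cartons flat on the glued layer, 25-45 mm from their own strip's centre, within 10 mm of mid-board along y, 0.2 rad; wax flat on them within 13 mm of centre, 0.25 rad; pot upright on deck 38-80 mm from the green carton's centre, 20 mm along board x. Heights 6 mm, tilt 0.1 rad; at rest, released (horizontal distance between carton_red_mid and cleat_red between 0.025 and 0.045 m and y of carton_red_mid in the frame of board between -0.01 and 0.01 m and height (world z) of carton_red_mid between 0.062 and 0.074 m and angle between the y axis of each of carton_red_mid, carton_blue_mid and the y axis of board, either way round below 0.2 rad and angle between each of carton_red_mid, carton_blue_mid, wax_mid, glue_mid's own z axis and vertical below 0.1 rad and horizontal distance between carton_blue_mid and cleat_blue between 0.025 and 0.045 m and y of carton_blue_mid in the frame of board between -0.01 and 0.01 m and height (world z) of carton_blue_mid between 0.062 and 0.074 m and horizontal distance between wax_mid and board below 0.013 m and height (world z) of wax_mid between 0.089 and 0.101 m and angle between the y axis of wax_mid and the x axis of board, either way round below 0.25 rad and horizontal distance between glue_mid and base_green between 0.038 and 0.08 m and x of glue_mid in the frame of board between -0.02 and 0.02 m and height (world z) of glue_mid between 0.0335 and 0.0455 m and linear speed of each of carton_red, carton_blue, wax, glue below 0.02 m/s); the robot touches nothing.
It also fails if it takes over 120 s, if anything falls off the work surface, if the arm or the gripper's body presses on something with over 40 N, if the wrist force passes 120 N, or if a joint passes its speed limit or range.

## Working session

There is one attempt and no reset: what is moved stays moved. The work goes in short steps, Python scripts to look and compute and a tool call to move; the robot and the scene stay as the last step left them, time stands still between calls to the robot, and variables do not carry over. Pictures are saved under pics/ and viewed, about 12 in all and at most 16, crops included, and the job is handed in when it is done.

Besides the shell and the picture viewer there is one more tool, called after "Request:" in YAML: its name, and indented under it one key for each argument. move_arm: Moves the arm, as the interface text tells. Its arguments: {"type":"object","properties":{"motion":{"type":"array","items":{"type":"object","properties":{"offset":{"type":"array","items":{"type":"number"}},"angular":{"type":"array","items":{"type":"number"}},"jaw":{"type":"number"}}}},"squeeze":{"type":"number"}},"required":["motion"]}

```bash
mkdir -p pics
cat > h.py <<'E'
import numpy as np, cv2
from rig import ctrl
def cap(n,f=None):
    c=ctrl.capture(n)
    if f: cv2.imwrite('pics/'+f,cv2.cvtColor(c['img'],cv2.COLOR_RGB2BGR))
    return c
def ray(c,u,v):
    R=cv2.Rodrigues(np.array(c['rvec'],float))[0]; t=np.array(c['tvec'],float).ravel()
    d=R.T@np.linalg.inv(np.array(c['intrinsics']))@np.array([u,v,1.]); return -R.T@t,d
def onz(c,u,v,z):
    o,d=ray(c,u,v); return o+d*(z-o[2])/d[2]
def proj(c,P):
    return cv2.projectPoints(np.array(P,float).reshape(-1,1,3),np.array(c['rvec'],float),np.array(c['tvec'],float),np.array(c['intrinsics'],float),None)[0].reshape(-1,2)
E
python3 - <<'E'
from h import *
print(ctrl.sense(), ctrl.tips_ahead)
for n in ['scene','side','wrist']:
    c=cap(n,n+'0.png'); o,_=ray(c,320,200); print(n,o.round(),onz(c,320,200,0).round(), c['intrinsics'][0][0])
E
```

```text
{'time_s': 0.0, 'joints': array([-2.23395316e-01,  3.13431920e-01,  1.49844130e+00, -4.93039430e-06,
        1.33104908e+00, -2.23396849e-01]), 'dq': array([-7.45715948e-04,  1.42441649e-03, -1.12955903e-03, -4.11921412e-04,
       -6.64630290e-04, -7.98469802e-05]), 'tau': array([-5.78409599e-04, -4.12261176e+01, -2.59742296e+01, -3.58453699e-04,
        4.11797926e-03, -1.23038126e-05]), 'eef_pos': array([5.24742697e+02, 4.75492737e-02, 2.41742750e+02]), 'ee_rot': array([-5.61287825e-04,  7.07105668e-01,  7.07107582e-01, -3.56296063e-04]), 'force': array([-0.61682604, -0.26924133,  0.36790448]), 'wrist_torque': array([ 0.03019952, -0.01567399, -0.00635741]), 'grip_width': 1.000893565317083} 11.0
scene [-284. -863.  892.] [637.  56.   0.] 491.44408137578495
side [ 513. 1055.  766.] [572. -56.   0.] 423.87289338449165
wrist [525.  66. 373.] [517. -36.   0.] 337.8592694771767
```

View pics/scene0.png

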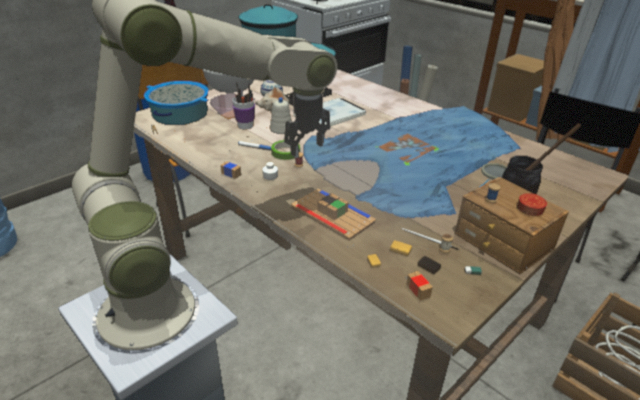

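View pics/side0.png

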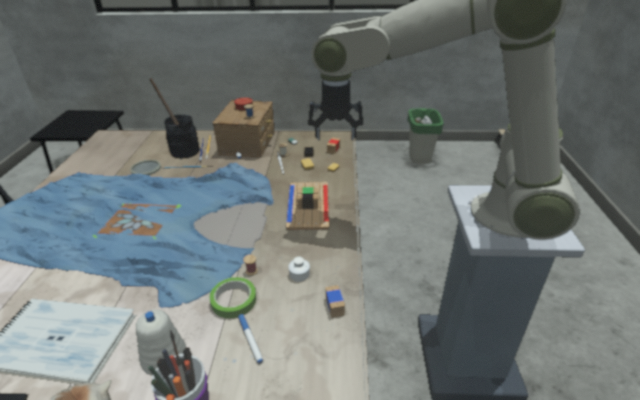

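View pics/wrist0.png

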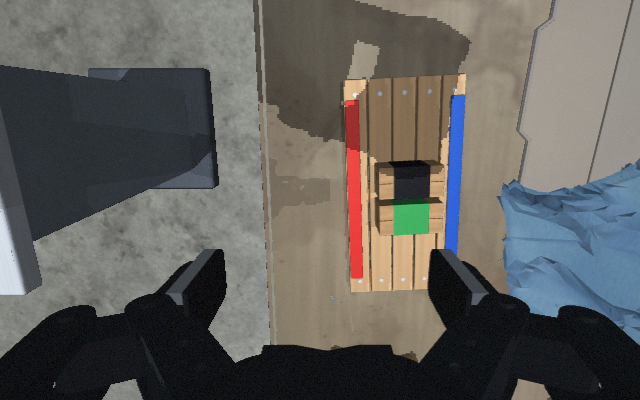

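Run:
```python
from h import *
s=cap('scene');d=cap('side');w=cap('wrist')
def tri(a,b):
    o1,d1=ray(s,*a);o2,d2=ray(d,*b)
    A=np.c_[d1,-d2];k=np.linalg.lstsq(A,o2-o1,rcond=None)[0]
    p,q=o1+k[0]*d1,o2+k[1]*d2;return ((p+q)/2).round(),np.linalg.norm(p-q).round(1)
for n,a,b in [('blue',(231,170),(336,300)),('pot',(270,171),(299,268)),('red',(420,285),(333,145)),('wax big',(401,247),(308,163)),('wax small',(374,260),(334,167)),('blk',(429,264),(309,152))]: print(n,tri(a,b), onz(s,*a,18).round())
for p in [(344,80),(465,74),(350,292),(456,290)]: print('board',onz(w,*p,14).round())
for p in [(411,218),(411,180)]: print('c',onz(w,*p,50).round())
hh=[s['img'][130:310,200:500],d['img'][120:330,220:380]]
a=cv2.resize(s['img'][230:310,350:490],(560,320),interpolation=2);b=cv2.resize(s['img'][150:230,210:350],(560,320),interpolation=2)
b[:,:]=b
e=cv2.resize(d['img'][125:185,250:390],(560,240),interpolation=2)
cv2.imwrite('pics/crop1.png',np.vstack([a,b])[:,:,::-1])
```

```text
blue (array([518., 375.,  17.]), np.float64(4.8)) [520. 375.  18.]
pot (array([611., 276.,  20.]), np.float64(1.6)) [614. 280.  18.]
red (array([ 538., -405.,   18.]), np.float64(2.9)) [ 539. -405.   18.]
wax big (array([ 626., -276.,   12.]), np.float64(4.6)) [ 623. -279.   18.]
wax small (array([ 533., -257.,    7.]), np.float64(5.5)) [ 526. -264.   18.]
blk (array([ 629., -368.,    7.]), np.float64(5.6)) [ 622. -374.   18.]
board [542.  93.  14.]
board [663.  99.  14.]
board [ 552. -145.   14.]
board [ 678. -143.   14.]
c [609. -41.  50.]
c [607.  -2.  50.]
```

View pics/crop1.png

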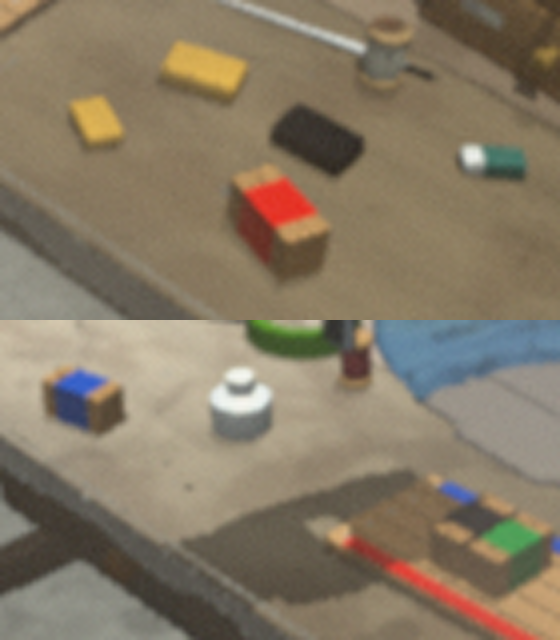

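```bash
cat >> h.py <<'E'
def mask(c,col):
    h=cv2.cvtColor(c['img'],cv2.COLOR_RGB2HSV); H,S,V=cv2.split(h)
    return ({'red':((H<6)|(H>174))&(S>190)&(V>90),'blue':(H>108)&(H<125)&(S>170)&(V>70),'green':(H>50)&(H<85)&(S>140)&(V>60),
     'black':(V<55),'yellow':(H>17)&(H<30)&(S>150)&(V>120)}[col]).astype(np.uint8)
def blobs(c,col,z,amin=150):
    cs,_=cv2.findContours(mask(c,col),cv2.RETR_EXTERNAL,cv2.CHAIN_APPROX_NONE); r=[]
    for k in cs:
        if cv2.contourArea(k)<amin: continue
        P=np.array([onz(c,u,v,z)[:2] for u,v in k[:,0]],np.float32)
        (x,y),(a,b),t=cv2.minAreaRect(P); bx=k[:,0].min(0).tolist()+k[:,0].max(0).tolist()
        if a<b: t+=90;a,b=b,a
        r.append(((round(x,1),round(y,1)),(round(a,1),round(b,1)),'longaxis',round((t+90)%180-90,1),bx))
    return r
E
python3 - <<'E'
from h import *
w=cap('wrist'); 
for c,z in [('red',17),('blue',17),('green',50),('black',50)]: print(c,blobs(w,c,z))
s=cap('scene')
for c,z in [('red',17),('blue',17),('yellow',14)]: print(c,blobs(s,c,z,40))
E
```

```text
red [((558.2, -104.3), (40.2, 11.6), 'longaxis', -88.5, [351, 245, 361, 277])]
blue [((660.8, -8.2), (174.5, 13.4), 'longaxis', -87.1, [445, 95, 463, 254])]
green [((609.3, -40.0), (35.1, 33.8), 'longaxis', -87.0, [394, 201, 428, 234])]
black [((514.7, -170.1), (753.9, 191.1), 'longaxis', 0.2, [0, 249, 639, 399]), ((604.4, -1.8), (39.7, 38.9), 'longaxis', 2.9, [388, 160, 429, 199]), ((320.2, 18.9), (196.6, 168.4), 'longaxis', -0.1, [0, 65, 218, 240])]
red [((553.1, -393.6), (32.2, 31.8), 'longaxis', -19.1, [412, 275, 427, 285])]
blue []
yellow [((530.5, -259.4), (34.6, 22.9), 'longaxis', 63.5, [369, 255, 378, 264]), ((629.0, -275.4), (47.1, 28.9), 'longaxis', -71.9, [393, 242, 410, 252])]
```

Request:
move_arm:
  motion:
    - {"offset": [-0.0625, 0.003, 0], "angular": [0, 0, 0], "jaw": 0.085}
    - {"offset": [-0.125, 0.006, 0], "angular": [0, 0, 0], "jaw": 0.085}
    - {"offset": [-0.185, 0.008, 0], "angular": [0, 0, 0], "jaw": 0.085}
    - {"offset": [-0.245, 0.01, 0], "angular": [0, 0, 0], "jaw": 0.085}
    - {"offset": [-0.3, 0.012, 0], "angular": [0, 0, 0], "jaw": 0.085}

```text
time_s: 1.02
eef_pos: [536.7, -302.1, 242.2]
ee_rot: [0.0, 0.707, 0.707, 0.0]
force: [0.9, -0.1, 1.1]
grip_width: 0.991
```

Request:
move_arm:
  motion:
    - {"offset": [-0.05, 0.0, 0], "angular": [0, 0, 0], "jaw": 0.085}
    - {"offset": [-0.085, 0.0, 0], "angular": [0, 0, 0], "jaw": 0.085}
    - {"offset": [-0.085, 0.0, 0], "angular": [0, 0, 0], "jaw": 0.085}

```text
time_s: 1.4
eef_pos: [536.3, -387.2, 241.3]
ee_rot: [-0.0, 0.708, 0.706, -0.0]
force: [-0.7, 1.2, -0.2]
grip_width: 0.994
```

Run:
```python
from h import *
w=cap('wrist','w1.png'); 
for c,z in [('red',36),('yellow',18)]: print(c,blobs(w,c,z))
```

```text
red []
yellow []
```

View pics/w1.png

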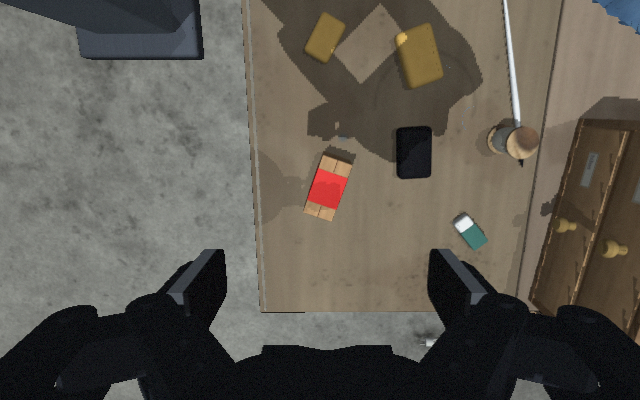

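```bash
sed -i "s/(S>190)&(V>90)/(S>150)\&(V>70)/; s/(S>150)&(V>120)/(S>120)\&(V>70)/" h.py
python3 - <<'E'
from h import *
w=cap('wrist'); 
for c,z in [('red',36),('yellow',18)]: print(c,blobs(w,c,z))
print([onz(w,*p,36).round(1)[:2] for p in [(331,153),(352,160),(330,221),(304,213)]])
E
```

```text
red [((535.9, -400.6), (36.4, 32.9), 'longaxis', 70.3, [307, 168, 346, 210])]
yellow [((625.8, -272.8), (53.7, 36.8), 'longaxis', -70.1, [394, 25, 442, 90]), ((534.0, -255.9), (40.3, 26.2), 'longaxis', 60.3, [304, 14, 344, 64])]
[array([ 540.6, -362.8]), array([ 561.7, -369.8]), array([ 539.8, -434.3]), array([ 512.6, -425.5])]
```

Request:
move_arm:
  motion:
    - {"offset": [-0.0145, -0.001, 0.03], "angular": [0, 0, -10.5], "jaw": 0.085}
    - {"offset": [-0.0145, -0.001, 0.06], "angular": [0, 0, -21], "jaw": 0.085}
    - {"offset": [-0.0145, -0.001, 0.09], "angular": [0, 0, -31.5], "jaw": 0.085}
    - {"offset": [-0.0145, -0.001, 0.12], "angular": [0, 0, -42], "jaw": 0.085}
    - {"offset": [-0.0145, -0.001, 0.14], "angular": [0, 0, -52.5], "jaw": 0.085}

```text
time_s: 2.12
eef_pos: [536.2, -397.8, 101.2]
ee_rot: [-0.001, 0.318, 0.948, 0.0]
force: [0.3, -0.7, 0.2]
grip_width: 0.996
```

Request:
move_arm:
  motion:
    - {"offset": [0, 0, 0], "angular": [0, 0, -9], "jaw": 0.085}
    - {"offset": [0, 0, 0], "angular": [0, 0, -17.5], "jaw": 0.085}
    - {"offset": [0, 0, 0], "angular": [0, 0, -17.5], "jaw": 0.085}

```text
time_s: 2.5
eef_pos: [536.5, -398.4, 102.7]
ee_rot: [0.0, 0.174, 0.985, -0.0]
force: [-1.0, 0.3, -0.8]
grip_width: 0.994
```

```bash
cat > st.py <<'E'
from h import *
from scipy.spatial.transform import Rotation as R
s=ctrl.sense(); q=s['ee_rot']; M=R.from_quat([q[1],q[2],q[3],q[0]]).as_matrix()
print('t',round(s['time_s'],2),'pos',s['eef_pos'].round(1),'y-axis deg',np.degrees(np.arctan2(M[1,1],M[0,1])).round(1),'z',M[:,2].round(3),'F',s['force'].round(1),'grip mm',(s['grip_width']*85.4).round(1),'q',s['joints'].round(2))
E
cat > go.py <<'E'
# go.py x y z : tool-frame offset (m) to a world point (mm)
import sys
from st import *
if len(sys.argv)>3:
    print('offset m',(M.T@(np.array(list(map(float,sys.argv[1:4])))-s['eef_pos'])/1000).round(4))
E
python3 go.py 536 -400.5 16
python3 - <<'E'
from h import *
w=cap('wrist','w2.png')
print(blobs(w,'red',36))
E
```

```text
[((532.5, -400.2), (39.2, 35.3), 'longaxis', -19.9, [292, 182, 349, 243])]Traceback (most recent call last):
  File "go.py", line 3, in <module>
    from st import *
  File "st.py", line 4, in <module>
    print('t',round(s['time_s'],2),'pos',s['eef_pos'].round(1),'y-axis deg',np.degrees(np.arctan2(M[1,1],M[0,1])).round(1),'z',M[:,2].round(3),'F',s['force'].round(1),'grip mm',(s['grip_width']*85.4).round(1),'q',s['joints'].round(2))
                                                                                                                                                                                 ^^^^^^^^^^^^^^^^^^^^^^^^^^^^
AttributeError: 'float' object has no attribute 'round'
```

View pics/w2.png

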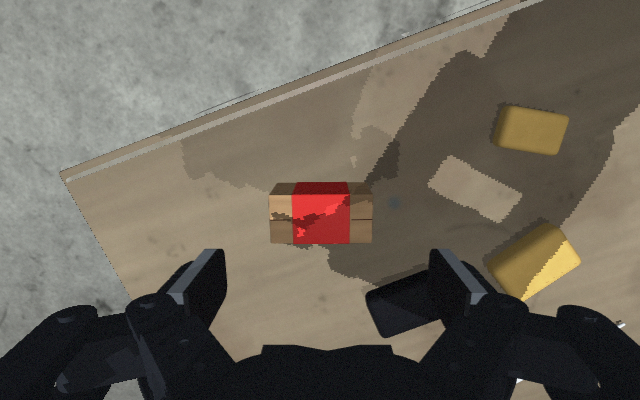

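```bash
sed -i "s/(s\['grip_width'\]\*85.4).round(1)/round(s['grip_width']*85.4,1)/" st.py
python3 - <<'E'
from h import *
w=cap('wrist')
P=np.array([onz(w,*p,36)[:2] for p in [(270,194),(372,194),(372,244),(270,244)]]);print(P.round(1),P.mean(0).round(1))
E
python3 go.py 536 -399.5 16
```

```text
[[ 510.5 -424.9]
 [ 531.6 -367. ]
 [ 562.5 -377. ]
 [ 540.5 -437.3]] [ 536.3 -401.5]
t 2.6 pos [ 536.3 -398.8  102.6] y-axis deg 69.9 z [ 0. -0. -1.] F [0.4 0.  0. ] grip mm 85.0 q [-0.81  0.75  1.18  0.    1.21 -2.03]
offset m [ 0.0001 -0.0007  0.0866]
```

Request:
move_arm:
  motion:
    - {"offset": [0, -0.002, 0.045], "angular": [0, 0, 0], "jaw": 0.085}
    - {"offset": [0, -0.002, 0.08], "angular": [0, 0, 0], "jaw": 0.085}
    - {"offset": [0, -0.002, 0.086], "angular": [0, 0, 0], "jaw": 0.085}
    - {"offset": [0, -0.002, 0.086], "angular": [0, 0, 0], "jaw": 0.055}
    - {"offset": [0, -0.002, 0.086], "angular": [0, 0, 0], "jaw": 0.055}
  squeeze: 30

```text
time_s: 3.22
eef_pos: [536.1, -402.1, 18.4]
ee_rot: [0.001, 0.174, 0.985, -0.001]
force: [0.8, 0.5, 0.5]
grip_width: 0.741
```

Request:
move_arm:
  motion:
    - {"offset": [0, 0, 0], "angular": [0, 0, 0], "jaw": 0.055}
    - {"offset": [0, 0, 0], "angular": [0, 0, 0], "jaw": 0.055}
    - {"offset": [0, 0, 0], "angular": [0, 0, 0], "jaw": 0.055}

```text
time_s: 3.6
eef_pos: [536.0, -402.0, 18.1]
ee_rot: [0.001, 0.174, 0.985, -0.001]
force: [0.7, 1.5, 7.7]
grip_width: 0.742
```

```bash
python3 st.py
```

```text
t 3.6 pos [ 536.  -402.    18.1] y-axis deg 70.0 z [ 0.002 -0.002 -1.   ] F [0.7 1.5 7.7] grip mm 63.4 q [-0.82  0.85  1.23  0.    1.06 -2.04]
```

Request:
move_arm:
  motion:
    - {"offset": [0, 0, -0.06], "angular": [0, 0, 0], "jaw": 0.055}
    - {"offset": [0, 0, -0.12], "angular": [0, 0, 0], "jaw": 0.055}
    - {"offset": [0.015, 0.055, -0.15], "angular": [0, 0, 0], "jaw": 0.055}
    - {"offset": [0.027, 0.115, -0.15], "angular": [0, 0, 0], "jaw": 0.055}
    - {"offset": [0.037, 0.17, -0.15], "angular": [0, 0, 0], "jaw": 0.055}

```text
time_s: 4.22
eef_pos: [558.7, -227.1, 167.2]
ee_rot: [0.001, 0.174, 0.985, -0.0]
force: [0.2, -0.6, -0.5]
grip_width: 0.744
```

Request:
move_arm:
  motion:
    - {"offset": [0.013, 0.06, 0], "angular": [0, 0, -8], "jaw": 0.055}
    - {"offset": [0.026, 0.12, 0], "angular": [0, 0, -16], "jaw": 0.055}
    - {"offset": [0.036, 0.17, 0], "angular": [0, 0, -23], "jaw": 0.055}
    - {"offset": [0.042, 0.205, 0], "angular": [0, 0, -23], "jaw": 0.055}
    - {"offset": [0.042, 0.205, 0], "angular": [0, 0, -23], "jaw": 0.055}

```text
time_s: 4.85
eef_pos: [589.4, -19.8, 166.7]
ee_rot: [0.0, -0.028, 1.0, 0.0]
force: [-0.7, -0.7, -0.4]
grip_width: 0.741
```

```bash
python3 go.py 590.5 -22.4 69
python3 - <<'E'
from h import *
w=cap('wrist','w3.png')
for c,z in [('red',17),('blue',17),('green',50)]: print(c,blobs(w,c,z))
E
```

```text
t 4.85 pos [589.4 -19.8 166.7] y-axis deg 93.2 z [ 0.  0. -1.] F [-0.7 -0.7 -0.4] grip mm 63.3 q [-0.23  0.52  1.4   0.    1.22 -1.86]
offset m [-0.0009 -0.0027  0.0977]
red [((671.5, -14.6), (107.7, 87.6), 'longaxis', 3.2, [278, 219, 375, 326]), ((554.1, -26.3), (198.6, 13.9), 'longaxis', -87.2, [200, 137, 441, 154])]
blue []
green [((600.2, -42.5), (31.8, 16.0), 'longaxis', -86.8, [275, 199, 316, 219])]
```

View pics/w3.png

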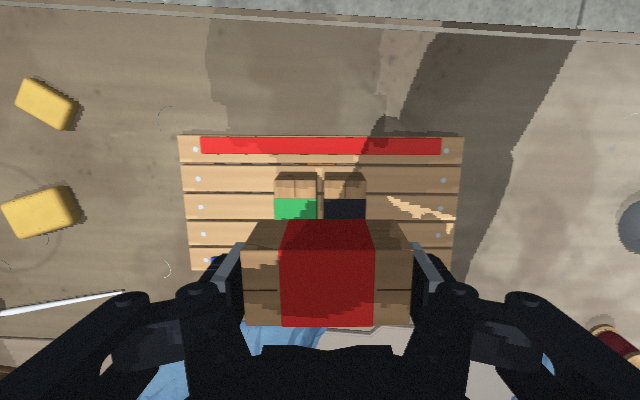

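Request:
move_arm:
  motion:
    - {"offset": [-0.0012, -0.0035, 0.03], "angular": [0, 0, 0], "jaw": 0.055}
    - {"offset": [-0.0012, -0.0035, 0.06], "angular": [0, 0, 0], "jaw": 0.055}
    - {"offset": [-0.0012, -0.0035, 0.085], "angular": [0, 0, 0], "jaw": 0.055}
    - {"offset": [-0.0012, -0.0035, 0.095], "angular": [0, 0, 0], "jaw": 0.055}
    - {"offset": [-0.0012, -0.0035, 0.097], "angular": [0, 0, 0], "jaw": 0.055}

```text
time_s: 5.52
eef_pos: [590.8, -26.1, 69.4]
ee_rot: [0.0, -0.026, 1.0, -0.0]
force: [-0.2, -0.9, -0.6]
grip_width: 0.74
```

```bash
python3 st.py;python3 st.py
```

```text
t 5.53 pos [590.8 -26.1  69.4] y-axis deg 92.9 z [ 0. -0. -1.] F [-0.2 -0.9 -0.6] grip mm 63.2 q [-0.24  0.64  1.48 -0.    1.02 -1.86]
t 5.53 pos [590.8 -26.1  69.4] y-axis deg 92.9 z [ 0. -0. -1.] F [-0.2 -0.9 -0.6] grip mm 63.2 q [-0.24  0.64  1.48 -0.    1.02 -1.86]
```

Request:
move_arm:
  motion:
    - {"offset": [0, 0.0025, 0], "angular": [0, 0, 0], "jaw": 0.055}
    - {"offset": [0, 0.0025, 0.001], "angular": [0, 0, 0], "jaw": 0.055}
    - {"offset": [0, 0.0025, 0.001], "angular": [0, 0, 0], "jaw": 0.055}

```text
time_s: 5.9
eef_pos: [590.8, -22.9, 68.7]
ee_rot: [0.0, -0.026, 1.0, -0.0]
force: [0.0, -0.0, -0.2]
grip_width: 0.743
```

Request:
move_arm:
  motion:
    - {"offset": [0, 0, 0], "angular": [0, 0, 0], "jaw": 0.085}
    - {"offset": [0, 0, 0], "angular": [0, 0, 0], "jaw": 0.085}
    - {"offset": [0, 0, 0], "angular": [0, 0, 0], "jaw": 0.085}
    - {"offset": [0, 0, -0.03], "angular": [0, 0, 0], "jaw": 0.085}
    - {"offset": [0, 0, -0.09], "angular": [0, 0, 0], "jaw": 0.085}

```text
time_s: 6.52
eef_pos: [589.5, -22.7, 157.4]
ee_rot: [-0.002, -0.026, 1.0, 0.001]
force: [0.9, 0.2, 0.5]
grip_width: 0.996
```

```bash
python3 go.py 518 375 242
python3 - <<'E'
from h import *
w=cap('wrist','w4.png')
for c,z in [('red',86),('green',50)]: print(c,blobs(w,c,z))
E
```

```text
t 6.53 pos [589.5 -22.7 157.4] y-axis deg 93.0 z [-0.005  0.001 -1.   ] F [0.9 0.2 0.5] grip mm 85.0 q [-0.24  0.53  1.4   0.    1.21 -1.86]
offset m [ 0.051   0.401  -0.0838]
red [((589.4, -22.0), (42.3, 36.7), 'longaxis', 3.2, [297, 183, 355, 247]), ((547.4, -25.8), (150.7, 10.1), 'longaxis', -87.0, [198, 140, 450, 157])]
green []
```

Request:
move_arm:
  motion:
    - {"offset": [0.003, 0.03, -0.05], "angular": [0, 0, 0], "jaw": 0.085}
    - {"offset": [0.012, 0.09, -0.06], "angular": [0, 0, 0], "jaw": 0.085}
    - {"offset": [0.02, 0.15, -0.06], "angular": [0, 0, 0], "jaw": 0.085}
    - {"offset": [0.028, 0.21, -0.06], "angular": [0, 0, 0], "jaw": 0.085}
    - {"offset": [0.036, 0.27, -0.06], "angular": [0, 0, 0], "jaw": 0.085}

```text
time_s: 7.2
eef_pos: [540.0, 246.7, 218.4]
ee_rot: [0.0, -0.026, 1.0, 0.0]
force: [0.9, -0.2, -0.2]
grip_width: 0.993
```

Request:
move_arm:
  motion:
    - {"offset": [0.007, 0.06, 0], "angular": [0, 0, 0], "jaw": 0.085}
    - {"offset": [0.015, 0.12, 0], "angular": [0, 0, 0], "jaw": 0.085}
    - {"offset": [0.015, 0.131, 0], "angular": [0, 0, 0], "jaw": 0.085}
    - {"offset": [0.015, 0.131, 0], "angular": [0, 0, 0], "jaw": 0.085}

```text
time_s: 7.7
eef_pos: [518.6, 375.0, 217.9]
ee_rot: [-0.0, -0.027, 1.0, -0.0]
force: [0.3, 0.2, 0.6]
grip_width: 0.995
```

```bash
python3 st.py
python3 - <<'E'
from h import *
w=cap('wrist','w5.png')
for c,z in [('blue',36)]: print(c,blobs(w,c,z))
E
```

```text
t 7.7 pos [518.6 375.  217.9] y-axis deg 93.0 z [-0. -0. -1.] F [0.3 0.2 0.6] grip mm 85.0 q [ 0.44  0.59  1.15 -0.    1.41 -1.18]
blue [((646.3, 70.6), (53.2, 12.6), 'longaxis', -86.9, [0, 280, 51, 291]), ((519.1, 379.8), (34.0, 31.7), 'longaxis', -75.5, [310, 161, 351, 199])]
```

View pics/w5.png

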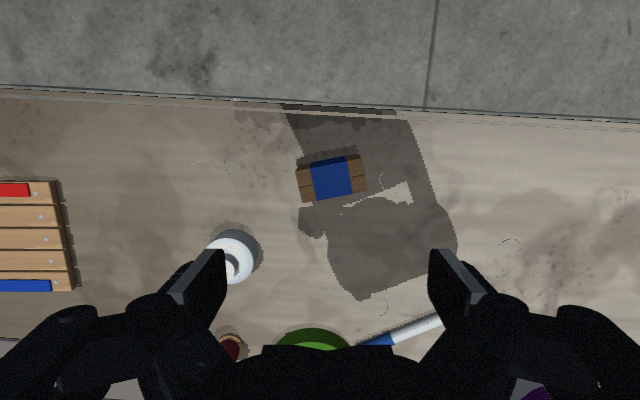

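Request:
move_arm:
  motion:
    - {"offset": [-0.001, 0.0047, 0.05], "angular": [0, 0, -6], "jaw": 0.085}
    - {"offset": [-0.001, 0.0047, 0.1], "angular": [0, 0, -11.5], "jaw": 0.085}
    - {"offset": [-0.001, 0.0047, 0.15], "angular": [0, 0, -11.5], "jaw": 0.085}
    - {"offset": [-0.001, 0.0047, 0.19], "angular": [0, 0, -11.5], "jaw": 0.085}
    - {"offset": [-0.001, 0.0047, 0.201], "angular": [0, 0, -11.5], "jaw": 0.085}

```text
time_s: 8.38
eef_pos: [519.1, 377.6, 15.3]
ee_rot: [-0.002, -0.125, 0.992, -0.001]
force: [0.1, 0.6, 0.2]
grip_width: 0.992
```

Request:
move_arm:
  motion:
    - {"offset": [0, 0, 0], "angular": [0, 0, 0], "jaw": 0.055}
    - {"offset": [0, 0, 0], "angular": [0, 0, 0], "jaw": 0.055}
    - {"offset": [0, 0, 0], "angular": [0, 0, 0], "jaw": 0.055}
    - {"offset": [0, 0, 0], "angular": [0, 0, 0], "jaw": 0.055}

```text
time_s: 8.88
eef_pos: [520.3, 379.8, 19.1]
ee_rot: [0.001, -0.126, 0.992, 0.0]
force: [0.1, -2.1, 6.5]
grip_width: 0.742
```

```bash
python3 go.py 625 -23 150
```

```text
t 8.88 pos [520.3 379.8  19.1] y-axis deg 104.5 z [ 0.003  0.001 -1.   ] F [ 0.1 -2.1  6.5] grip mm 63.4 q [ 0.45  0.8   1.32 -0.    1.01 -1.37]
offset m [-0.0009 -0.4161 -0.131 ]
```

Request:
move_arm:
  motion:
    - {"offset": [0, 0, -0.06], "angular": [0, 0, 0], "jaw": 0.055}
    - {"offset": [0, 0, -0.12], "angular": [0, 0, 0], "jaw": 0.055}
    - {"offset": [0, -0.055, -0.141], "angular": [0, 0, 0], "jaw": 0.055}
    - {"offset": [0, -0.115, -0.141], "angular": [0, 0, 0], "jaw": 0.055}
    - {"offset": [0, -0.175, -0.141], "angular": [0, 0, 0], "jaw": 0.055}

```text
time_s: 9.5
eef_pos: [563.4, 208.6, 159.1]
ee_rot: [0.001, -0.127, 0.992, 0.0]
force: [0.6, 0.2, -0.1]
grip_width: 0.745
```

Request:
move_arm:
  motion:
    - {"offset": [0, -0.06, 0], "angular": [0, 0, 4], "jaw": 0.055}
    - {"offset": [0, -0.12, 0], "angular": [0, 0, 8], "jaw": 0.055}
    - {"offset": [0, -0.18, 0], "angular": [0, 0, 11.5], "jaw": 0.055}
    - {"offset": [-0.001, -0.24, 0], "angular": [0, 0, 11.5], "jaw": 0.055}
    - {"offset": [-0.001, -0.24, 0], "angular": [0, 0, 11.5], "jaw": 0.055}

```text
time_s: 10.12
eef_pos: [624.8, -25.9, 158.4]
ee_rot: [0.0, -0.024, 1.0, -0.0]
force: [0.6, 1.3, -1.9]
grip_width: 0.743
```

```bash
python3 - <<'E'
from h import *
w=cap('wrist','w6.png')
for c,z in [('red',86)]: print(c,blobs(w,c,z))
E
python3 go.py 625.5 -21.6 70
```

```text
red [((589.8, -21.8), (35.2, 34.6), 'longaxis', -85.6, [306, 131, 364, 188]), ((555.6, -25.9), (148.4, 10.0), 'longaxis', -87.3, [203, 92, 460, 110])]
t 10.18 pos [624.4 -23.5 158.4] y-axis deg 92.8 z [ 0.  0. -1.] F [-0.1  0.6 -0.9] grip mm 63.2 q [-0.22  0.6   1.29  0.    1.25 -1.85]
offset m [-0.0012  0.0018  0.0884]
```

View pics/w6.png

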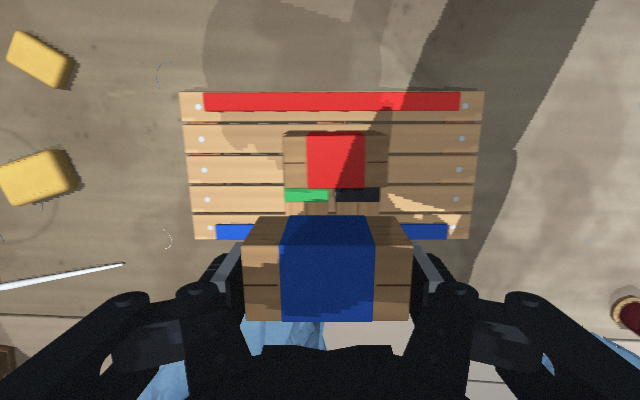

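Request:
move_arm:
  motion:
    - {"offset": [-0.0008, 0.002, 0.04], "angular": [0, 0, 0], "jaw": 0.055}
    - {"offset": [-0.0008, 0.002, 0.07], "angular": [0, 0, 0], "jaw": 0.055}
    - {"offset": [-0.0008, 0.002, 0.085], "angular": [0, 0, 0], "jaw": 0.055}
    - {"offset": [-0.0008, 0.002, 0.0885], "angular": [0, 0, 0], "jaw": 0.055}
    - {"offset": [-0.0008, 0.002, 0.0885], "angular": [0, 0, 0], "jaw": 0.055}

```text
time_s: 10.8
eef_pos: [625.5, -19.7, 70.8]
ee_rot: [0.001, -0.026, 1.0, -0.0]
force: [0.3, -0.3, 0.5]
grip_width: 0.74
```

```bash
python3 go.py 625 -21.6 69
```

```text
t 10.8 pos [625.5 -19.7  70.8] y-axis deg 93.0 z [ 0.001 -0.    -1.   ] F [ 0.3 -0.3  0.5] grip mm 63.2 q [-0.22  0.7   1.36  0.    1.08 -1.84]
offset m [ 0.0006 -0.0019  0.0018]
```

Then release and go to the wax at (625.8, -272.8).

Request:
move_arm:
  motion:
    - {"offset": [0, -0.0015, 0], "angular": [0, 0, 0], "jaw": 0.055}
    - {"offset": [0, -0.0015, 0.0015], "angular": [0, 0, 0], "jaw": 0.055}
    - {"offset": [0, -0.0015, 0.0015], "angular": [0, 0, 0], "jaw": 0.085}
    - {"offset": [0, -0.0015, 0.0015], "angular": [0, 0, 0], "jaw": 0.085}
    - {"offset": [0, -0.0015, 0.0015], "angular": [0, 0, 0], "jaw": 0.085}

```text
time_s: 11.42
eef_pos: [625.1, -21.4, 68.4]
ee_rot: [0.0, -0.026, 1.0, -0.0]
force: [0.3, -0.4, 0.6]
grip_width: 0.996
```

Request:
move_arm:
  motion:
    - {"offset": [0, 0, -0.03], "angular": [0, 0, 0], "jaw": 0.085}
    - {"offset": [0, 0, -0.09], "angular": [0, 0, 0], "jaw": 0.085}
    - {"offset": [0, -0.05, -0.12], "angular": [0, 0, 0], "jaw": 0.085}
    - {"offset": [0, -0.11, -0.12], "angular": [0, 0, 0], "jaw": 0.085}
    - {"offset": [0, -0.11, -0.12], "angular": [0, 0, 0], "jaw": 0.085}

```text
time_s: 12.05
eef_pos: [630.6, -135.1, 188.2]
ee_rot: [0.0, -0.024, 1.0, -0.0]
force: [0.6, 0.5, -0.9]
grip_width: 0.992
```

```bash
python3 - <<'E'
from h import *
w=cap('wrist','w7.png')
for c,z in [('red',86),('blue',86),('yellow',18)]: print(c,blobs(w,c,z))
E
python3 go.py 626 -273 140
```

```text
red [((589.9, -27.3), (46.7, 33.8), 'longaxis', -87.2, [453, 128, 520, 177]), ((556.8, -51.0), (153.4, 10.7), 'longaxis', -87.0, [342, 93, 574, 110])]
blue [((626.7, -47.4), (152.0, 36.0), 'longaxis', -86.9, [342, 178, 552, 227])]
yellow [((626.6, -268.0), (56.9, 34.9), 'longaxis', -70.1, [145, 145, 214, 196]), ((535.1, -249.9), (41.7, 26.1), 'longaxis', 60.6, [167, 38, 221, 89])]
t 12.1 pos [ 630.6 -132.8  188. ] y-axis deg 92.8 z [-0.  0. -1.] F [-0.2 -0.3 -0.6] grip mm 85.2 q [-0.39  0.62  1.17  0.    1.35 -2.01]
offset m [ 0.0115 -0.1398  0.048 ]
```

View pics/w7.png

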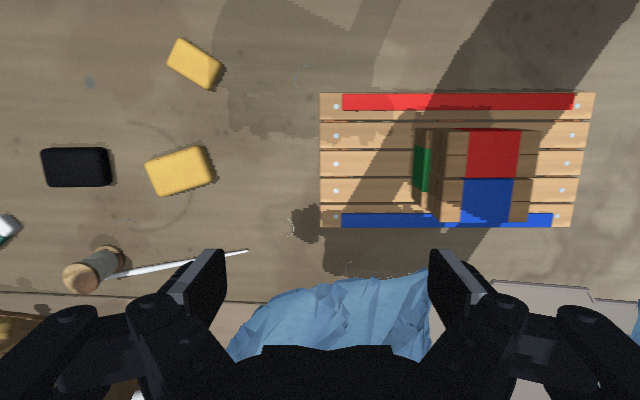

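Request:
move_arm:
  motion:
    - {"offset": [0.002, -0.04, 0], "angular": [0, 0, 10.5], "jaw": 0.085}
    - {"offset": [0.005, -0.08, 0.01], "angular": [0, 0, 21], "jaw": 0.085}
    - {"offset": [0.009, -0.12, 0.02], "angular": [0, 0, 31.5], "jaw": 0.085}
    - {"offset": [0.0115, -0.139, 0.03], "angular": [0, 0, 42], "jaw": 0.085}
    - {"offset": [0.0115, -0.139, 0.04], "angular": [0, 0, 52.5], "jaw": 0.085}

```text
time_s: 12.72
eef_pos: [626.6, -270.8, 147.5]
ee_rot: [-0.0, 0.422, 0.907, 0.0]
force: [-0.1, -0.2, -0.1]
grip_width: 0.997
```

Request:
move_arm:
  motion:
    - {"offset": [0, 0, 0], "angular": [0, 0, 10], "jaw": 0.085}
    - {"offset": [0, 0, 0], "angular": [0, 0, 20.3], "jaw": 0.085}
    - {"offset": [0, 0, 0], "angular": [0, 0, 20.3], "jaw": 0.085}
    - {"offset": [0, 0, 0], "angular": [0, 0, 20.3], "jaw": 0.085}

```text
time_s: 13.22
eef_pos: [626.8, -269.9, 148.3]
ee_rot: [-0.0, 0.57, 0.821, 0.0]
force: [-0.0, 0.5, 0.9]
grip_width: 0.999
```

```bash
python3 - <<'E'
from h import *
w=cap('wrist','w8.png')
for c,z in [('yellow',18)]: print(c,blobs(w,c,z))
E
python3 go.py 626 -272 12
```

```text
yellow [((627.5, -270.4), (55.2, 34.8), 'longaxis', -69.5, [305, 160, 349, 227]), ((536.6, -252.7), (40.7, 26.3), 'longaxis', 60.8, [195, 105, 253, 160])]
t 13.28 pos [ 626.8 -270.1  148.3] y-axis deg 20.4 z [-0.  0. -1.] F [-0.7  1.   0.8] grip mm 84.8 q [-0.58  0.74  1.07  0.    1.33 -0.93]
offset m [-0.0015 -0.0014  0.1363]
```

View pics/w8.png

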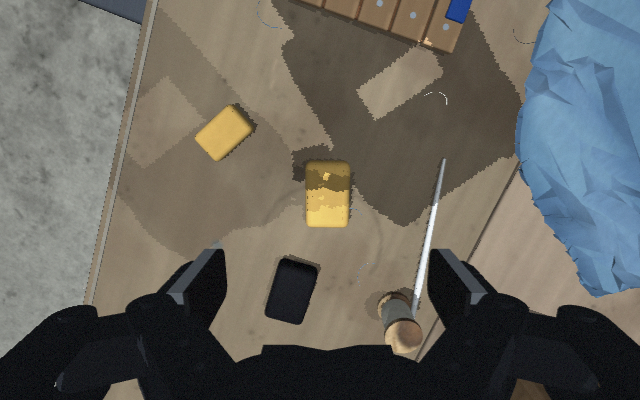

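Request:
move_arm:
  motion:
    - {"offset": [-0.0008, 0.0005, 0.06], "angular": [0, 0, 0], "jaw": 0.085}
    - {"offset": [-0.0008, 0.0005, 0.115], "angular": [0, 0, 0], "jaw": 0.07}
    - {"offset": [-0.0008, 0.0005, 0.135], "angular": [0, 0, 0], "jaw": 0.06}
    - {"offset": [-0.0008, 0.0005, 0.136], "angular": [0, 0, 0], "jaw": 0.028}
    - {"offset": [-0.0008, 0.0005, 0.136], "angular": [0, 0, 0], "jaw": 0.028}

```text
time_s: 13.9
eef_pos: [628.5, -271.9, 14.9]
ee_rot: [0.002, 0.572, 0.82, 0.0]
force: [0.8, -0.6, -0.8]
grip_width: 0.409
```

Request:
move_arm:
  motion:
    - {"offset": [0, 0, 0], "angular": [0, 0, 0], "jaw": 0.028}
    - {"offset": [0, 0, 0], "angular": [0, 0, 0], "jaw": 0.028}
    - {"offset": [0, 0, 0], "angular": [0, 0, 0], "jaw": 0.028}
    - {"offset": [0, 0, 0], "angular": [0, 0, 0], "jaw": 0.028}

```text
time_s: 14.4
eef_pos: [628.0, -271.6, 13.9]
ee_rot: [0.001, 0.572, 0.82, 0.0]
force: [-0.5, 0.8, 6.0]
grip_width: 0.408
```

```bash
python3 go.py 607.8 -22 190
```

```text
t 14.4 pos [ 628.  -271.6   13.9] y-axis deg 20.2 z [ 0.002 -0.001 -1.   ] F [-0.5  0.8  6. ] grip mm 34.8 q [-0.58  0.89  1.17  0.    1.08 -0.93]
offset m [ 0.2409  0.0675 -0.1764]
```

Request:
move_arm:
  motion:
    - {"offset": [0, 0, -0.05], "angular": [0, 0, 0], "jaw": 0.028}
    - {"offset": [0.01, 0.003, -0.11], "angular": [0, 0, -10], "jaw": 0.028}
    - {"offset": [0.05, 0.014, -0.15], "angular": [0, 0, -20], "jaw": 0.028}
    - {"offset": [0.1, 0.028, -0.16], "angular": [0, 0, -30], "jaw": 0.028}
    - {"offset": [0.15, 0.042, -0.16], "angular": [0, 0, -40], "jaw": 0.028}

```text
time_s: 15.02
eef_pos: [615.0, -114.7, 173.9]
ee_rot: [0.001, 0.255, 0.967, -0.0]
force: [1.0, 0.8, -1.2]
grip_width: 0.41
```

```bash
python3 go.py 607.8 -22.5 175
```

```text
t 15.03 pos [ 615.  -114.7  173.9] y-axis deg 60.5 z [ 0.003 -0.001 -1.   ] F [ 1.   0.8 -1.2] grip mm 35.0 q [-0.37  0.59  1.27  0.    1.29 -1.43]
offset m [ 0.0517  0.0767 -0.0012]
```

Request:
move_arm:
  motion:
    - {"offset": [0.025, 0.038, 0], "angular": [0, 0, -10], "jaw": 0.028}
    - {"offset": [0.0517, 0.0767, 0], "angular": [0, 0, -20], "jaw": 0.028}
    - {"offset": [0.0517, 0.0767, 0], "angular": [0, 0, -29], "jaw": 0.028}
    - {"offset": [0.0517, 0.0767, 0], "angular": [0, 0, -32.5], "jaw": 0.028}
    - {"offset": [0.0517, 0.0767, 0.02], "angular": [0, 0, -32.5], "jaw": 0.028}

```text
time_s: 15.65
eef_pos: [609.0, -23.7, 153.7]
ee_rot: [0.002, -0.024, 1.0, -0.0]
force: [-0.0, 0.5, -1.4]
grip_width: 0.406
```

```bash
python3 - <<'E'
from h import *
w=cap('wrist','w9.png')
for c,z in [('yellow',150)]: print(c,blobs(w,c,z))
E
python3 go.py 607.8 -22.5 101
```

```text
yellow [((610.9, -22.8), (58.7, 36.6), 'longaxis', 2.8, [284, 202, 370, 325]), ((538.9, -136.2), (22.2, 13.9), 'longaxis', 60.8, [4, 52, 69, 107])]
t 15.7 pos [607.4 -23.5 150. ] y-axis deg 92.7 z [-0.002  0.001 -1.   ] F [ 0.3 -0.8 -3.4] grip mm 35.4 q [-0.23  0.57  1.35 -0.    1.22 -1.85]
offset m [-0.0005  0.0009  0.049 ]
```

View pics/w9.png

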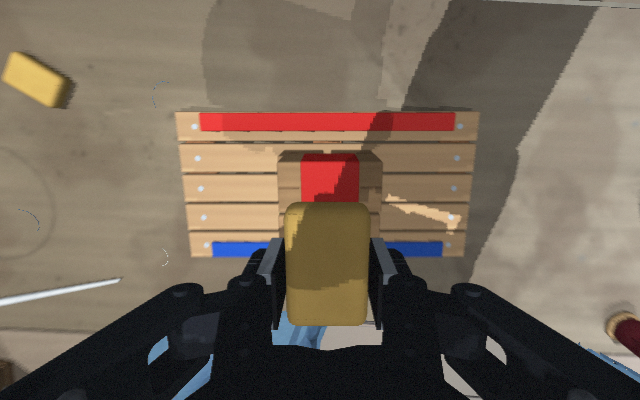

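Request:
move_arm:
  motion:
    - {"offset": [-0.0005, 0.001, 0.03], "angular": [0, 0, 0], "jaw": 0.028}
    - {"offset": [-0.0005, 0.001, 0.045], "angular": [0, 0, 0], "jaw": 0.028}
    - {"offset": [-0.0005, 0.001, 0.049], "angular": [0, 0, 0], "jaw": 0.028}
    - {"offset": [-0.0005, 0.001, 0.049], "angular": [0, 0, 0], "jaw": 0.028}

```text
time_s: 16.2
eef_pos: [609.0, -22.8, 104.0]
ee_rot: [0.0, -0.024, 1.0, -0.0]
force: [0.3, -0.2, -0.1]
grip_width: 0.408
```

```bash
python3 go.py 607.8 -22.5 100.5
```

```text
t 16.2 pos [609.  -22.8 104. ] y-axis deg 92.7 z [ 0.001 -0.    -1.   ] F [ 0.3 -0.2 -0.1] grip mm 34.8 q [-0.23  0.63  1.4   0.    1.12 -1.85]
offset m [0.0012 0.0003 0.0035]
```

Request:
move_arm:
  motion:
    - {"offset": [0.001, 0, 0.003], "angular": [0, 0, 0], "jaw": 0.028}
    - {"offset": [0.001, 0, 0.0035], "angular": [0, 0, 0], "jaw": 0.028}
    - {"offset": [0.001, 0, 0.0035], "angular": [0, 0, 0], "jaw": 0.06}
    - {"offset": [0.001, 0, 0.0035], "angular": [0, 0, 0], "jaw": 0.06}
    - {"offset": [0.001, 0, 0.0035], "angular": [0, 0, 0], "jaw": 0.06}

```text
time_s: 16.82
eef_pos: [607.7, -22.7, 99.9]
ee_rot: [0.0, -0.024, 1.0, -0.0]
force: [-0.2, 0.6, -0.1]
grip_width: 0.701
```

Request:
move_arm:
  motion:
    - {"offset": [0, 0, -0.03], "angular": [0, 0, 0], "jaw": 0.06}
    - {"offset": [0, 0, -0.09], "angular": [0, 0, 0], "jaw": 0.085}
    - {"offset": [0, 0.06, -0.12], "angular": [0, 0, 0], "jaw": 0.085}
    - {"offset": [0, 0.12, -0.12], "angular": [0, 0, 0], "jaw": 0.085}
    - {"offset": [0, 0.18, -0.12], "angular": [0, 0, 0], "jaw": 0.085}

```text
time_s: 17.45
eef_pos: [599.0, 158.8, 220.5]
ee_rot: [0.001, -0.023, 1.0, 0.0]
force: [1.0, 0.2, -0.5]
grip_width: 0.99
```

```bash
python3 go.py 612 277 200
```

```text
t 17.45 pos [599.  158.8 220.5] y-axis deg 92.7 z [ 0.001  0.    -1.   ] F [ 1.   0.2 -0.5] grip mm 84.6 q [ 0.07  0.54  1.22  0.    1.38 -1.55]
offset m [-0.0184  0.1174  0.0205]
```

Request:
move_arm:
  motion:
    - {"offset": [-0.004, 0.03, 0], "angular": [0, 0, 10.5], "jaw": 0.085}
    - {"offset": [-0.009, 0.06, 0], "angular": [0, 0, 21], "jaw": 0.085}
    - {"offset": [-0.014, 0.09, 0], "angular": [0, 0, 31.5], "jaw": 0.085}
    - {"offset": [-0.0184, 0.117, 0.01], "angular": [0, 0, 42], "jaw": 0.085}
    - {"offset": [-0.0184, 0.117, 0.02], "angular": [0, 0, 52.5], "jaw": 0.085}

```text
time_s: 18.08
eef_pos: [611.8, 276.7, 199.2]
ee_rot: [-0.0, 0.423, 0.906, 0.0]
force: [-1.1, -0.6, -0.5]
grip_width: 0.998
```

Request:
move_arm:
  motion:
    - {"offset": [0, 0, 0], "angular": [0, 0, 10.5], "jaw": 0.085}
    - {"offset": [0, 0, 0], "angular": [0, 0, 21], "jaw": 0.085}
    - {"offset": [0, 0, 0], "angular": [0, 0, 31.5], "jaw": 0.085}
    - {"offset": [0, 0, 0], "angular": [0, 0, 37.5], "jaw": 0.085}
    - {"offset": [0, 0, 0], "angular": [0, 0, 37.5], "jaw": 0.085}

```text
time_s: 18.7
eef_pos: [612.1, 274.8, 199.7]
ee_rot: [-0.0, 0.69, 0.724, -0.0]
force: [0.3, -0.2, -0.3]
grip_width: 0.994
```

```bash
python3 st.py
python3 - <<'E'
from h import *
w=cap('wrist','w10.png')
print(onz(w,330,180,36))
E
```

```text
t 18.7 pos [612.1 274.8 199.7] y-axis deg 2.8 z [-0. -0. -1.] F [ 0.3 -0.2 -0.3] grip mm 84.9 q [0.25 0.67 1.05 0.   1.42 0.2 ]
[614.68557704 278.92908452  36.        ]
```

View pics/w10.png

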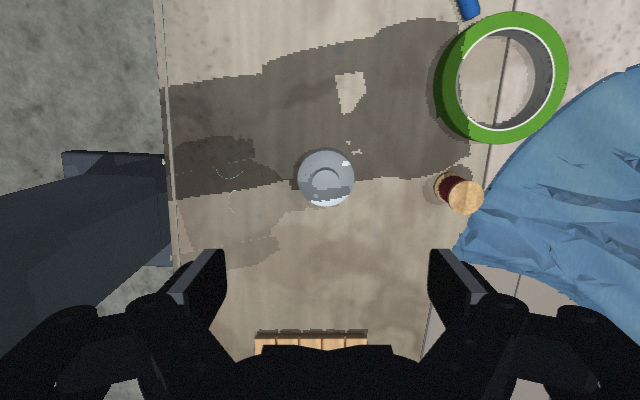

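Run:
```python
from h import *
w=cap('wrist')
for p,z in [((325.5,179.5),36),((297,179),36),((354,179),36),((326,183),51),((326,208),36)]: print(p,z,onz(w,*p,z).round(1))
g=cv2.resize(w['img'][130:230,270:390],(720,600),interpolation=2); cv2.imwrite('pics/pot.png',g[:,:,::-1])
```

```text
(325.5, 179.5) 36 [610.7 279.2  36. ]
(297, 179) 36 [585.3 278.4  36. ]
(354, 179) 36 [636.  280.9  36. ]
(326, 183) 51 [611.2 279.3  51. ]
(326, 208) 36 [612.4 252.7  36. ]
```

View pics/pot.png

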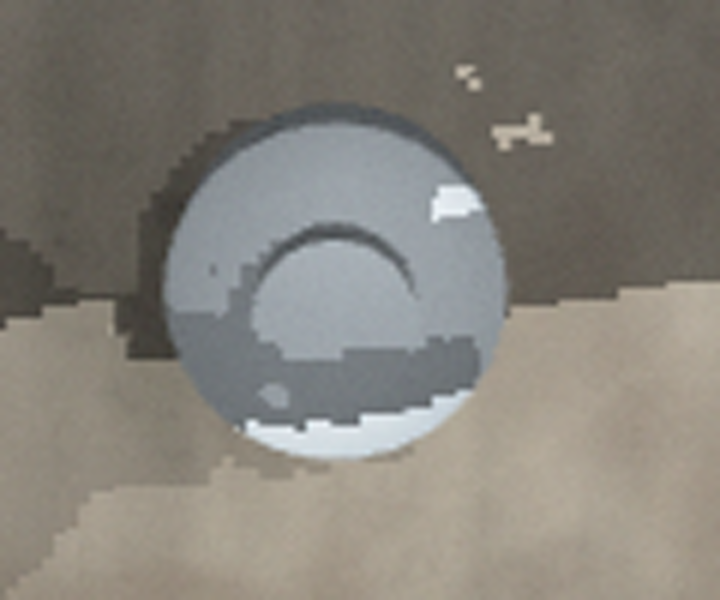

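Request:
move_arm:
  motion:
    - {"offset": [0.005, -0.0007, 0.06], "angular": [0, 0, 0], "jaw": 0.085}
    - {"offset": [0.005, -0.0007, 0.115], "angular": [0, 0, 0], "jaw": 0.085}
    - {"offset": [0.005, -0.0007, 0.165], "angular": [0, 0, 0], "jaw": 0.085}
    - {"offset": [0.005, -0.0007, 0.184], "angular": [0, 0, 0], "jaw": 0.085}
    - {"offset": [0.005, -0.0007, 0.184], "angular": [0, 0, 0], "jaw": 0.085}

```text
time_s: 19.42
eef_pos: [611.2, 279.8, 15.8]
ee_rot: [-0.0, 0.69, 0.724, -0.0]
force: [0.0, 0.5, 0.7]
grip_width: 0.997
```

Request:
move_arm:
  motion:
    - {"offset": [0, 0, 0], "angular": [0, 0, 0], "jaw": 0.044}
    - {"offset": [0, 0, 0], "angular": [0, 0, 0], "jaw": 0.044}
    - {"offset": [0, 0, 0], "angular": [0, 0, 0], "jaw": 0.044}
    - {"offset": [0, 0, 0], "angular": [0, 0, 0], "jaw": 0.044}

```text
time_s: 19.92
eef_pos: [612.1, 280.1, 18.1]
ee_rot: [0.001, 0.69, 0.724, 0.001]
force: [-0.9, 0.1, 6.8]
grip_width: 0.59
```

```bash
python3 go.py 611.5 -97 200
```

```text
t 19.93 pos [612.1 280.1  18.1] y-axis deg 2.7 z [ 0.003  0.001 -1.   ] F [-0.9  0.1  6.8] grip mm 50.4 q [ 0.26  0.86  1.21 -0.    1.07  0.21]
offset m [-0.3765 -0.0179 -0.1822]
```

Request:
move_arm:
  motion:
    - {"offset": [0, 0, -0.06], "angular": [0, 0, 0], "jaw": 0.044}
    - {"offset": [0, 0, -0.12], "angular": [0, 0, 0], "jaw": 0.044}
    - {"offset": [-0.03, -0.001, -0.17], "angular": [0, 0, 0], "jaw": 0.044}
    - {"offset": [-0.08, -0.004, -0.172], "angular": [0, 0, 0], "jaw": 0.044}
    - {"offset": [-0.135, -0.006, -0.172], "angular": [0, 0, 0], "jaw": 0.044}

```text
time_s: 20.55
eef_pos: [611.5, 143.6, 189.5]
ee_rot: [0.001, 0.69, 0.724, 0.001]
force: [0.8, -0.4, -1.1]
grip_width: 0.594
```

Request:
move_arm:
  motion:
    - {"offset": [-0.06, -0.003, 0], "angular": [0, 0, 0], "jaw": 0.044}
    - {"offset": [-0.12, -0.006, 0], "angular": [0, 0, 0], "jaw": 0.044}
    - {"offset": [-0.18, -0.009, 0], "angular": [0, 0, 0], "jaw": 0.044}
    - {"offset": [-0.225, -0.011, 0], "angular": [0, 0, 0], "jaw": 0.044}
    - {"offset": [-0.248, -0.011, 0], "angular": [0, 0, 0], "jaw": 0.044}

```text
time_s: 21.18
eef_pos: [612.1, -105.8, 188.6]
ee_rot: [0.001, 0.691, 0.723, 0.0]
force: [0.5, 0.8, -1.0]
grip_width: 0.589
```

```bash
python3 go.py 612 -104.5 33
python3 - <<'E'
from h import *
w=cap('wrist','w11.png')
for c,z in [('yellow',104),('red',86),('blue',86)]: print(c,blobs(w,c,z))
E
```

```text
t 21.18 pos [ 612.1 -105.8  188.6] y-axis deg 2.6 z [ 0.001 -0.    -1.   ] F [ 0.5  0.8 -1. ] grip mm 50.3 q [-0.36  0.57  1.26 -0.    1.31 -0.4 ]
offset m [ 0.0013 -0.0002  0.1556]
yellow [((608.8, -24.2), (53.1, 36.1), 'longaxis', 2.6, [283, 49, 371, 112])]
red [((577.3, -24.5), (34.8, 5.2), 'longaxis', -87.0, [275, 53, 284, 109]), ((567.7, -41.7), (129.2, 10.9), 'longaxis', -87.1, [251, 0, 276, 201])]
blue [((650.5, -37.2), (127.7, 10.2), 'longaxis', -87.1, [378, 0, 401, 199])]
```

View pics/w11.png

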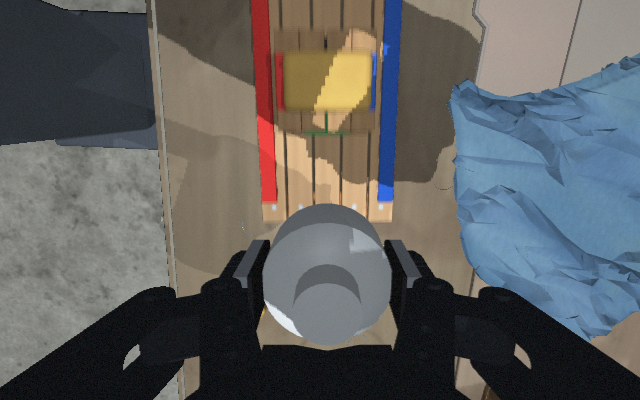

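Request:
move_arm:
  motion:
    - {"offset": [0.001, 0, 0.05], "angular": [0, 0, 0], "jaw": 0.044}
    - {"offset": [0.001, 0, 0.1], "angular": [0, 0, 0], "jaw": 0.044}
    - {"offset": [0.001, 0, 0.14], "angular": [0, 0, 0], "jaw": 0.044}
    - {"offset": [0.001, 0, 0.153], "angular": [0, 0, 0], "jaw": 0.044}
    - {"offset": [0.001, 0, 0.153], "angular": [0, 0, 0], "jaw": 0.044}

```text
time_s: 21.85
eef_pos: [612.6, -102.1, 35.4]
ee_rot: [0.0, 0.69, 0.724, 0.0]
force: [0.4, 0.2, -0.1]
grip_width: 0.591
```

```bash
python3 go.py 612 -104.5 32.5
```

```text
t 21.85 pos [ 612.6 -102.1   35.4] y-axis deg 2.7 z [ 0.001 -0.    -1.   ] F [ 0.4  0.2 -0.1] grip mm 50.5 q [-0.35  0.74  1.4   0.    1.   -0.4 ]
offset m [-0.0024 -0.0007  0.0029]
```

Request:
move_arm:
  motion:
    - {"offset": [0, 0, 0.0015], "angular": [0, 0, 0], "jaw": 0.044}
    - {"offset": [0, 0, 0.003], "angular": [0, 0, 0], "jaw": 0.044}
    - {"offset": [0, 0, 0.003], "angular": [0, 0, 0], "jaw": 0.075}
    - {"offset": [0, 0, 0.003], "angular": [0, 0, 0], "jaw": 0.075}
    - {"offset": [0, 0, 0.003], "angular": [0, 0, 0], "jaw": 0.075}

```text
time_s: 22.48
eef_pos: [612.3, -102.7, 32.0]
ee_rot: [0.0, 0.69, 0.724, 0.0]
force: [0.5, 0.0, 0.2]
grip_width: 0.876
```

Request:
move_arm:
  motion:
    - {"offset": [0, 0, -0.03], "angular": [0, 0, 0], "jaw": 0.08}
    - {"offset": [0, 0, -0.09], "angular": [0, 0, 0], "jaw": 0.085}
    - {"offset": [0, 0, -0.15], "angular": [0, 0, 0], "jaw": 0.085}
    - {"offset": [0, 0, -0.2], "angular": [0, 0, 0], "jaw": 0.085}
    - {"offset": [0, 0, -0.2], "angular": [0, 0, 0], "jaw": 0.085}

```text
time_s: 23.1
eef_pos: [613.4, -103.0, 236.2]
ee_rot: [0.004, 0.69, 0.724, 0.002]
force: [0.5, -0.6, -1.4]
grip_width: 0.994
```

```bash
python3 st.py
python3 - <<'E'
from h import *
w=cap('wrist','w12.png');s=cap('scene')
for c,z in [('yellow',104),('red',17),('blue',17)]: print(c,blobs(w,c,z))
v=cap('side')
a=cv2.resize(s['img'][170:250,290:400],(660,480),interpolation=2);cv2.imwrite('pics/end.png',a[:,:,::-1])
b=w['img'][0:300]; 
cv2.imwrite('pics/end2.png',np.vstack([cv2.resize(b,(640,300)),cv2.resize(s['img'][175:245,290:430],(640,300),interpolation=2)])[:,:,::-1])
E
```

```text
t 23.1 pos [ 613.4 -103.   236.2] y-axis deg 2.7 z [ 0.008 -0.003 -1.   ] F [ 0.5 -0.6 -1.4] grip mm 84.9 q [-0.35  0.53  1.19  0.    1.41 -0.4 ]
yellow [((554.0, -195.5), (33.2, 19.6), 'longaxis', 60.0, [236, 274, 269, 310]), ((608.2, -22.1), (52.6, 35.2), 'longaxis', 2.7, [288, 61, 359, 111])]
red [((569.2, -19.2), (43.1, 7.8), 'longaxis', -87.6, [280, 63, 289, 109]), ((554.4, -34.4), (181.1, 14.1), 'longaxis', -87.1, [258, 0, 279, 190])]
blue [((661.6, -28.7), (180.3, 12.8), 'longaxis', -86.9, [369, 0, 387, 189])]
```

View pics/end2.png

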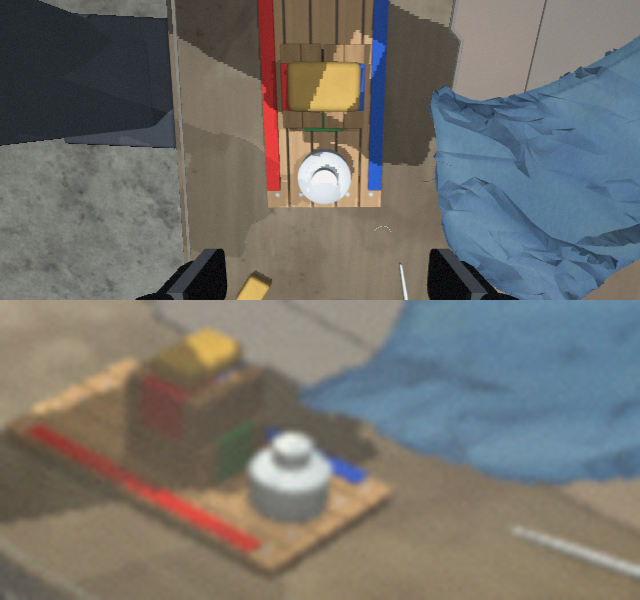

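```bash
python3 -c "
from h import *
print(onz(cap('wrist'),324,176,36).round(1)); print(ctrl.finish_job())"
```

```text
[ 608.4 -100.9   36. ]
the job is handed in; nothing more can be done
None
```

The order is packed and handed in at about 23 s of the 120 s allowed. `finish_job` gives no verdict, so these results rest on my own last camera checks:

- **Cartons:** The red-banded carton is on the red-strip side and the blue-banded one on the blue-strip side. Each was set down about 17 mm from the board's centre line, so about 37 mm from its own strip's centre, and along the board's axis. They look flat and side by side.
- **Wax:** I used the larger yellow block. It measures (608.2, -22.1) mm against a board centre of about (608, -22.5). Its length lies across the joint, within about 0.5° of square to the board.
- **Glue pot:** It stands upright on the deck on the green-carton side. It was released at (612, -103) and the final image puts it at (608, -101), which is about 60 mm from the green carton's centre and within about 4 mm of the board's centre line.

**Disagreements between readings:**
- The board centre differed by 2–3 mm between features.
- Position readings taken right after a move lagged by 2–4 mm, so I corrected each placing before letting go.
- After the wax went on, I judged the cartons only from the pictures and did not measure them again.

I saw no failed grasps and no unexpected contact: the highest tool force I read was about 8 N, while closing on the objects. The gripper is open and about 200 mm above the pot.

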